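# Make up the door kit and the cupboard kit

## Robot

A 6-joint arm with a two-finger parallel gripper is mounted at the origin on the work surface. World frame = base frame: x ahead of the robot, y to its left, z up, the work surface at z = 0. Lengths are in m, angles in degrees, forces in N, time in s.
With the tool pointing down it reaches from about 0.375 to 0.9 m from the base axis. Payload 3.1 kg.
Tool frame: the origin (TCP) lies where the fingers leave the gripper's body, on its centre line; the fingertips stand r.finger_overhang ahead of it and the grasp point (between the pads) lies 54 mm ahead of it (r.finger_overhang is the distance from the TCP to the fingertips, in m); z points along the fingers, y is the line along which they close (so a half turn about z gives the same grasp; the last joint's range is limited). The gripper opens to 85 mm and grips with 20 to 120 N. Pads are 22 mm wide; open, the fingers measure 114 mm over their backs; the gripper's body (76 mm by 85 mm) begins 54 mm behind the grasp point. The pads swing forward as they close: fully open they stand 13 mm farther back than shut.
Start: joints at [-10.227, 30.224, 82.088, -0, 67.689, -10.227], TCP at [0.625, 0, 0.304] pointing down, gripper open.
Joint ranges: [-176.69, 176.69], [-43.24, 126.21], [12.49, 139.97], [-82, 262], [0, 151.66], [-163.58, 163.58]. Speed limits (degrees/s): [159.86, 159.86, 180, 180, 180, 180].

## Interface

Orientations are given as [roll, pitch, yaw] about the fixed x, y, z axes, in that order (R = Rz(yaw) Ry(pitch) Rx(roll)).
In Python, from workcell import r, viewer gives the robot as it stands. The module is installed in compiled form; this text tells all that it offers. Calls block until the motion is done:
- r.reach(position, orientation): joint-space move of the TCP to a pose.
- r.move_straight(position, rotation=None, velocity=0.15, threshold=None): straight line of the TCP; rotation=None keeps the orientation; velocity is the mean speed in m/s. With threshold (N) it stops when the force on the tool has changed by that much, and returns True; else False.
- r.movej(angles): joint-space move.
- r.set_gripper(opening): opening from 0.0 (shut) to 1.0 (fully open); the grip force is fixed at half the most; returns when the fingers have stopped.
- r.sleep(seconds).
- r.ik(position, orientation): joint angles nearest the present ones, or None.
- r.get_state(): the state.
- viewer.snapshot(name): name is "scene" or "side" or "wrist"; returns a dict with "image" (400x640x3 uint8, blue, green, red), "z_map" (400x640 float32, m along the optical axis (not along the pixel's ray), 0 where there is no reading), "fx", "fy", "cx", "cy" (pixels), "R" (3x3) and "t" (3): a world point X has camera coordinates R X + t. Camera axes: x right, y down, z forward; pixel columns grow to the right and rows downward; lengths in m; the calibration is good to about 2 mm. A picture is of the moment at which its call begins.
A pose or a line that the arm cannot do raises r.IKError and nothing moves.
- r.hand_in(): hands the job in; it is judged then, once.
The state is a dict: "time": time; "qpos": joint angles; "joint_velocities": joint speeds; "joint_efforts": joint torques, N m; "eef_pos": TCP position; "tcp_rot": TCP orientation; "wrist_force": force on the tool from outside, world axes, zero at the start; "ft_torque": the same for the moment, N m; "finger_gap": opening from 0.0 (shut) to 1.0 (fully open); "grasp_force": force on a finger pad.
Only numpy, scipy, OpenCV 4.12 (cv2) and the standard library are available. Lean on these libraries where they do the work, as an engineer would, in place of code of your own. Each camera call takes 0.05 s, during which the arm holds its last target. There are 200 camera calls.

## Task

Make up two kits from the fittings on the bench. In the green tray, the door kit: the bronze rim lock in the large compartment and the black ring handle in the small one. In the plywood tray, the cupboard kit: the brass butt hinge, the copper escutcheon and the brass coat hook, one to a compartment; lay every part flat on the tray's floor, the same way up as it lies now, set the heavy lock down without dropping it, and leave the blue padlock and the screw jar where they are.

Things in the scene. Friction and masses are not known exactly. Their poses are not given: they have to be found in the camera images.
- rim_lock_mid (a point): Bronze rim lock (0.5 to 0.7 kg) lying flat: case 104 (x) by 54 (y) by 22 high, two brass bolts stand 8 mm out of its +x end (over all x from -52 to +60). Point: centre of the case, half-way up (11 mm over its underside). x along its length, z up. It can be gripped across its 54 mm width.
- ring_handle_mid (a point): Black iron drop-ring handle, 0.22 kg, lying on its back: round rose 50 across and 6 thick; on it a ring of 9 mm bar, 60 across outside, its bar from 6 to 15 mm up; at the +x end the square hanging eye, 16 high, reaching x = +33. Point: on the ring's axis, 8 mm over its underside. z up. It can be gripped across the 60 mm ring along its y.
- butt_hinge_mid (a point): Brass butt hinge, folded shut, 70 g: 52 long (x) by 30 wide (y) by 9 high, round knuckle along its +y edge. Point: its centre, 4.5 mm up. z up. It can be gripped across its 30 mm width.
- escutcheon_mid (a point): Copper keyhole escutcheon, 60 g: oblong plate with round ends, 52 long (x) by 30 wide (y) by 8 thick, black keyhole in its upper face. Point: its centre, 4 mm up. z up. It can be gripped across its 30 mm width.
- coat_hook_mid (a point): Brass coat hook standing on its back, 90 g: round rose 36 across, 7 thick at the middle; a 12 mm round stem rises upright from its centre to 35 mm; at the top an arm reaches out to x = +25 with a ball end (from 20 to 35 mm up). Point: on the stem's axis, 18 mm over its underside. z up. The stem can be gripped along its y, between 8 and 34 mm up.
- green_tray: Green steel kit tray, fixed: outside 130 (x) by 235 (y) by 30 high, walls 5, floor 5 thick. Origin: centre of its underside; z up. A wall 5 mm thick, as high as the rim, across it at y = 26 mm parts it into the large compartment (y from -112 to +23, middle at y = -44) and the small one (y from +28 to +112, middle at y = +70); both reach from x = -60 to +60.
- ply_tray: Pale plywood kit tray, fixed: outside 130 (x) by 235 (y) by 30 high, walls 5, floor 5 thick. Origin: centre of its underside; z up. Two walls 5 mm thick, as high as the rim, at y = -38 and +38 mm part it into three equal compartments, 71 wide along y, middles at y = -77, 0 and +77; each reaches from x = -60 to +60.
- padlock: Bystander: loose blue padlock with a steel shackle, lying flat, 80 by 44 by 20 high over all. Origin: under the middle of its 46 mm long body; the shackle points to +x. Do not move it by more than 15 mm.
- screw_jar: Bystander: loose amber glass jar with a steel cap, 64 across and 75 high. Origin: centre of its underside. Do not move it by more than 15 mm.
Things that resemble listed ones, but are neither listed nor needed, are in the scene too. Several things look just like the part that bears coat_hook_mid: the one meant starts nearest to the robot's base. What is shaped like the part that bears escutcheon_mid but grey is not meant.

How it is judged (in metres and radians):
At the end, for the whole second after the job is handed in: Rim lock in the green tray's large compartment, ring handle in its small one; hinge, escutcheon and hook in the plywood tray, one per compartment: each centre inside its compartment, down on the floor within 4 mm, same way up and level within 7 degrees, at rest (x of rim_lock_mid in the frame of green_tray between -0.06 and 0.06 m and y of rim_lock_mid in the frame of green_tray between -0.1125 and 0.0235 m and z of rim_lock_mid in the frame of green_tray below 0.02 m and angle between each of rim_lock_mid, ring_handle_mid's own z axis and vertical below 0.12 rad and x of ring_handle_mid in the frame of green_tray between -0.06 and 0.06 m and y of ring_handle_mid in the frame of green_tray between 0.0285 and 0.1125 m and z of ring_handle_mid in the frame of green_tray below 0.017 m and ((x of butt_hinge_mid in the frame of ply_tray between -0.06 and 0.06 m and y of butt_hinge_mid in the frame of ply_tray between -0.1125 and -0.0408 m and z of butt_hinge_mid in the frame of ply_tray below 0.0135 m and angle between butt_hinge_mid's own z axis and vertical below 0.12 rad) or (x of escutcheon_mid in the frame of ply_tray between -0.06 and 0.06 m and y of escutcheon_mid in the frame of ply_tray between -0.1125 and -0.0408 m and z of escutcheon_mid in the frame of ply_tray below 0.013 m and angle between escutcheon_mid's own z axis and vertical below 0.12 rad) or (x of coat_hook_mid in the frame of ply_tray between -0.06 and 0.06 m and y of coat_hook_mid in the frame of ply_tray between -0.1125 and -0.0408 m and z of coat_hook_mid in the frame of ply_tray below 0.027 m and angle between coat_hook_mid's own z axis and vertical below 0.12 rad)) and ((x of butt_hinge_mid in the frame of ply_tray between -0.06 and 0.06 m and y of butt_hinge_mid in the frame of ply_tray between -0.0358 and 0.0358 m and z of butt_hinge_mid in the frame of ply_tray below 0.0135 m and angle between butt_hinge_mid's own z axis and vertical below 0.12 rad) or (x of escutcheon_mid in the frame of ply_tray between -0.06 and 0.06 m and y of escutcheon_mid in the frame of ply_tray between -0.0358 and 0.0358 m and z of escutcheon_mid in the frame of ply_tray below 0.013 m and angle between escutcheon_mid's own z axis and vertical below 0.12 rad) or (x of coat_hook_mid in the frame of ply_tray between -0.06 and 0.06 m and y of coat_hook_mid in the frame of ply_tray between -0.0358 and 0.0358 m and z of coat_hook_mid in the frame of ply_tray below 0.027 m and angle between coat_hook_mid's own z axis and vertical below 0.12 rad)) and ((x of butt_hinge_mid in the frame of ply_tray between -0.06 and 0.06 m and y of butt_hinge_mid in the frame of ply_tray between 0.0408 and 0.1125 m and z of butt_hinge_mid in the frame of ply_tray below 0.0135 m and angle between butt_hinge_mid's own z axis and vertical below 0.12 rad) or (x of escutcheon_mid in the frame of ply_tray between -0.06 and 0.06 m and y of escutcheon_mid in the frame of ply_tray between 0.0408 and 0.1125 m and z of escutcheon_mid in the frame of ply_tray below 0.013 m and angle between escutcheon_mid's own z axis and vertical below 0.12 rad) or (x of coat_hook_mid in the frame of ply_tray between -0.06 and 0.06 m and y of coat_hook_mid in the frame of ply_tray between 0.0408 and 0.1125 m and z of coat_hook_mid in the frame of ply_tray below 0.027 m and angle between coat_hook_mid's own z axis and vertical below 0.12 rad)) and linear speed of each of rim_lock, ring_handle, butt_hinge, escutcheon, coat_hook below 0.02 m/s); the robot touches nothing.
It fails at once if the padlock is moved by more than 15 mm (distance of padlock from where it was at the start of the episode above 0.015 m).
It fails at once if the screw jar is moved by more than 15 mm (distance of screw_jar from where it was at the start of the episode above 0.015 m).
It fails at once if the rim lock is dropped into its tray: it moves faster than 0.5 m/s within the last 45 mm over the tray's floor (x of rim_lock_mid in the frame of green_tray between -0.065 and 0.065 m and y of rim_lock_mid in the frame of green_tray between -0.1175 and 0.1175 m and z of rim_lock_mid in the frame of green_tray below 0.06 m and linear speed of rim_lock above 0.5 m/s).
It also fails if it takes over 128 s, if anything falls off the work surface, if the arm or the gripper's body presses on something with over 40 N, if the wrist force passes 120 N, or if a joint passes its speed limit or range.

## Working session

There is one attempt and no reset: what is moved stays moved. The work goes in short steps, each a Python script; the robot and the scene stay as the last script left them, time stands still between calls to the robot, and variables do not carry over. Pictures are saved under pics/ and viewed, at most 14 in all, crops included, and the job is handed in when it is done.

```bash
mkdir -p pics; cat > h.py <<'E'
import numpy as np, cv2
from workcell import r, viewer
def snap(n, f=None):
    s=viewer.snapshot(n)
    if f: cv2.imwrite('pics/'+f,s['image'])
    np.savez('last_%s.npz'%n,**s)
    return s
def cloud(s):
    z=s['z_map']; v,u=np.mgrid[:z.shape[0],:z.shape[1]]
    c=np.stack([(u-s['cx'])/s['fx']*z,(v-s['cy'])/s['fy']*z,z],-1)
    w=(c-s['t'])@s['R']; w[z==0]=np.nan; return w
def ray(s,u,v,h):
    d=s['R'].T@np.array([(u-s['cx'])/s['fx'],(v-s['cy'])/s['fy'],1]); o=-s['R'].T@s['t']
    return o+d*(h-o[2])/d[2]
E
python3 - <<'E'
from h import *
for n in('scene','side'):
    s=snap(n,n+'.png'); print(n,-s['R'].T@s['t'],s['R'][2],s['fx'])
st=r.get_state(); print(st['time'],st['tcp_rot'],r.finger_overhang)
E
```

```text
scene [ 1.03987903 -0.65610814  1.05028038] [-0.3771915   0.50867507 -0.77393556] 485.0921711341747
side [0.20125253 0.7896634  0.76266594] [ 0.30976283 -0.70654208 -0.63627453] 403.24920017087754
0.1 [-1.79890384e+02 -2.13602924e-02  8.99979089e+01] 0.0726
```

View pics/scene.png

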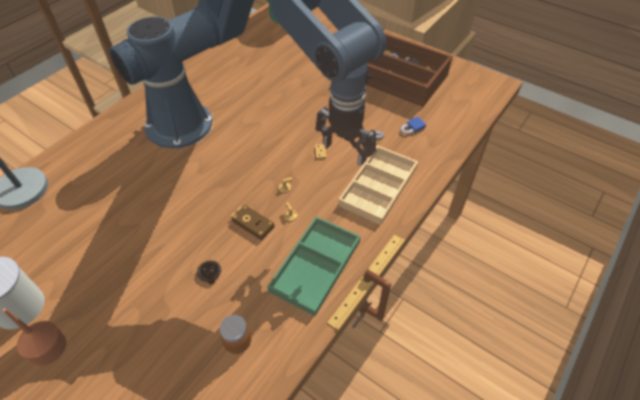

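View pics/side.png

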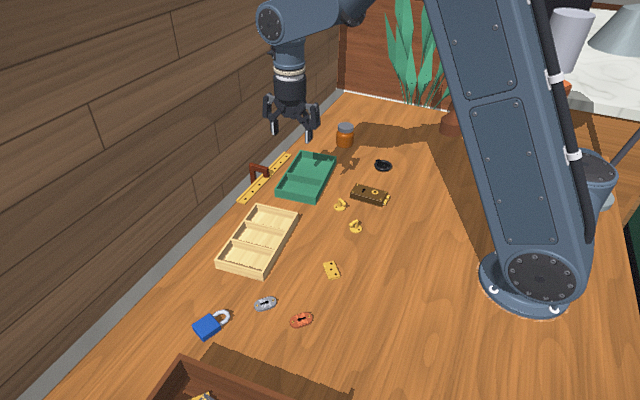

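Scene and side views: two coat hooks, at scene (286,186) / side (356,226) and scene (290,213) / side (341,205). The first lies on the base side, so it should be the nearer one; I check this numerically next. The copper escutcheon is at side (301,319) and the grey decoy at (265,303). The lock is at (370,195), the ring at (383,165), the hinge at (332,270), the padlock at (210,325) and the jar at (345,135).

```bash
python3 - <<'E'
from h import *
s=dict(np.load('last_side.npz')); c=dict(np.load('last_scene.npz'))
w=cloud(s)
for n,u,v,h in [('hookA',356,226,.02),('hookB',341,205,.02),('esc',301,319,.008),('grey',265,303,.008),('lock',370,195,.022),('ring',383,165,.012),('hinge',332,270,.009),('pad',210,325,.02),('jar',345,128,.075),('plyc',258,240,.005),('greenc',307,177,.005)]:
    print(n,ray(s,u,v,h).round(3),w[v,u].round(3))
for n,u,v,h in [('hookA',286,186,.02),('hookB',290,213,.02),('lock',252,221,.022),('ring',209,271,.012),('hinge',320,152,.009)]: print(n,ray(c,u,v,h).round(3))
# fly high for an overview
for p in ([.5,-.02,.42],):
    try: r.reach(p,[180,0,90])
    except r.IKError as e: print('ik',e)
q=snap('wrist','w0.png'); print(-q['R'].T@q['t'],q['R'],q['fx'])
print(r.get_state()['time'])
E
```

```text
hookA [0.433 0.002 0.02 ] [ 0.434 -0.001  0.017]
hookB [ 0.504 -0.064  0.02 ] [ 0.506 -0.072  0.013]
esc [0.441 0.324 0.008] [0.44  0.326 0.01 ]
grey [0.534 0.321 0.008] [0.533 0.321 0.009]
lock [ 0.442 -0.143  0.022] [ 0.442 -0.142  0.023]
ring [ 0.459 -0.33   0.012] [ 0.457 -0.321  0.018]
hinge [0.434 0.166 0.009] [0.434 0.166 0.008]
pad [0.605 0.427 0.02 ] [0.606 0.426 0.019]
jar [ 0.627 -0.401  0.075] [ 0.628 -0.403  0.074]
plyc [0.655 0.15  0.005] [0.656 0.149 0.004]
greenc [ 0.662 -0.166  0.005] [ 0.646 -0.133  0.032]
hookA [ 0.448 -0.012  0.02 ]
hookB [ 0.516 -0.079  0.02 ]
lock [ 0.452 -0.159  0.022]
ring [ 0.461 -0.331  0.012]
hinge [0.441 0.158 0.009]
[0.49998087 0.04576079 0.48941404] [[ 9.99999800e-01  4.58313104e-04  4.35391733e-04]
 [ 3.28699201e-04 -9.65294734e-01  2.61162724e-01]
 [ 5.39975646e-04 -2.61162529e-01 -9.65294692e-01]] 345.04992337137185
0.875
```

View pics/w0.png

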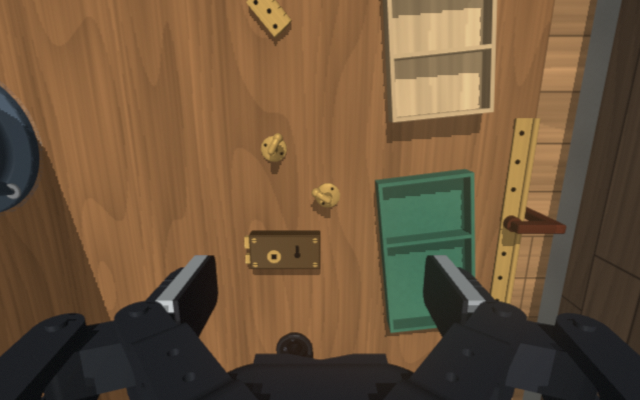

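Wrist overview: hinge at (270,18), hook A at (274,148), hook B at (326,196), lock at (284,250) with its bolts to the left (its +x is world −x), ring at (294,346). The green tray's large part is towards −y (lower). Hook A is at about 0.44 m from the base and hook B at about 0.51 m, so A is meant. Next I take two more close looks and measure with masks and depth.

```bash
python3 - <<'E'
from h import *
r.reach([.52,.17,.40],[180,0,90]); a=snap('wrist','w1.png'); np.savez('w1.npz',**a)
r.reach([.52,-.17,.40],[180,0,90]); b=snap('wrist','w2.png'); np.savez('w2.npz',**b)
r.reach([.5,-.30,.40],[180,0,-90]); d=snap('wrist','w3.png'); np.savez('w3.npz',**d)
print(r.get_state()['time'])
img=np.zeros((600,800,3),np.uint8)
cr=lambda s,n:cv2.resize(s['image'],(400,250))
img[:250,:400]=cr(a,0); img[:250,400:]=cr(b,0); img[300:550,:400]=cr(d,0)
s=dict(np.load('last_wrist.npz'))
A=cv2.imread('pics/w0.png')[115:235,230:370]; img[260:260+340,402:402+397]=cv2.resize(A,(397,340),interpolation=cv2.INTER_CUBIC)
cv2.imwrite('pics/m1.png',img)
E
```

```text
5.5833
```

View pics/m1.png

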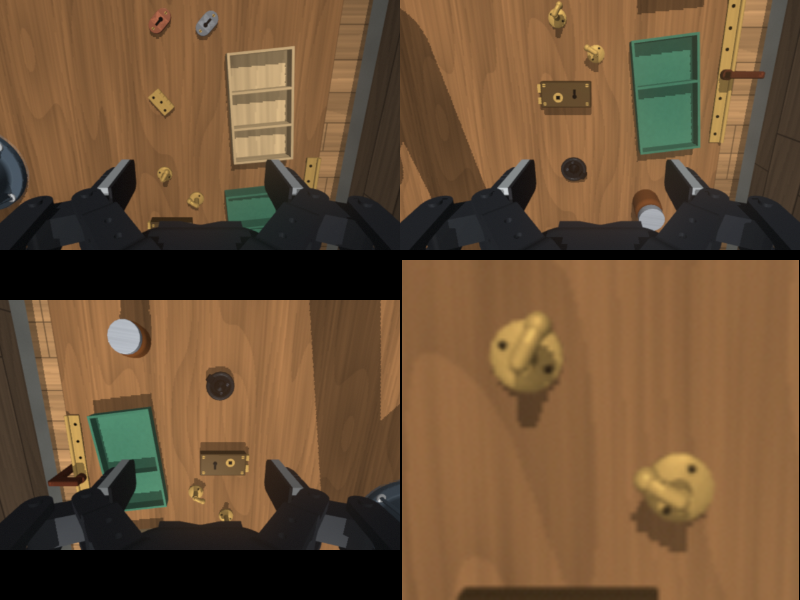

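The mosaic shows the parts in views w1 (top left), w2 (top right) and w3 (bottom left), and an enlarged crop of both hooks. Hook A, at upper left in the crop, has its arm pointing to +y with a little +x. I measure with the height maps next.

```bash
python3 - <<'E'
from h import *
from scipy import ndimage as N
for f in ('w1','w2','w3'):
    s=dict(np.load(f+'.npz')); w=cloud(s)
    vv,uu=np.mgrid[:400,:640]
    m=(w[...,2]>.0035)&(w[...,2]<.1)&(w[...,0]>.36)&(w[...,0]<.76)
    m&=vv<315
    tab=w[(abs(w[...,2])<.004)]; print(f,'table z',np.nanmedian(tab[:,2]).round(4))
    l,n=N.label(m)
    for i in range(1,n+1):
        k=l==i
        if k.sum()<60: continue
        p=w[k]; R=cv2.minAreaRect((p[:,:2]*1000).astype(np.float32))
        v,u=np.nonzero(k)
        print(f,(int(u.mean()),int(v.mean())),k.sum(),np.round(R[0],1),np.round(R[1],1),round(R[2],1),'z%.3f %.3f'%(np.median(p[:,2]),p[:,2].max()),s['image'][k].mean(0).astype(int))
E
```

```text
w1 table z -0.0003
w1 (255, 32) 1001 [440.2 325.2] [51.  30.2] 47.1 z0.008 0.010 [ 58  81 135]
w1 (331, 36) 985 [532.5 320.7] [51.2 30.1] 47.6 z0.008 0.011 [110 112 115]
w1 (418, 166) 17526 [647.8 153.5] [130.9 235.8] 5.7 z0.005 0.033 [102 140 166]
w1 (258, 162) 883 [436.5 165.7] [30.6 51.8] 40.8 z0.009 0.012 [ 72 131 165]
w1 (263, 278) 407 [437.6  -1.6] [39.5 33.8] 67.2 z0.007 0.036 [ 65 119 151]
w1 (396, 307) 881 [633.5 -54. ] [108.1  28.3] 1.3 z0.019 0.031 [64 83 57]
w1 (314, 311) 104 [512.  -61.3] [30.6 11.3] 0.2 z0.005 0.009 [ 74 134 169]
w2 table z -0.0003
w2 (252, 25) 808 [435.3  -5.4] [34.5 38.7] 8.5 z0.007 0.037 [ 67 121 152]
w2 (427, 147) 18240 [ 658.6 -160.5] [131.  235.6] 7.2 z0.005 0.033 [ 85 109  69]
w2 (311, 84) 690 [510.4 -72.4] [34.3 38.3] 23.5 z0.007 0.036 [ 76 136 171]
w2 (264, 149) 3585 [ 444.7 -155.1] [112.4  53.8] 0.1 z0.022 0.025 [ 47  79 104]
w2 (278, 270) 1251 [ 458.9 -328.7] [58.5 58.7] 9.9 z0.013 0.018 [35 42 53]
w2 (393, 309) 331 [ 630.5 -393.2] [55.1 17.2] 2.5 z0.017 0.036 [ 35  63 101]
w3 table z -0.0002
w3 (206, 61) 3330 [ 627.5 -417.1] [59.5 59.5] 18.6 z0.074 0.077 [141 143 150]
w3 (352, 136) 1690 [ 457.2 -330.5] [59.1 58.9] 9.0 z0.013 0.018 [35 45 58]
w3 (208, 234) 10730 [ 657.7 -166.4] [131.2 224.4] 7.2 z0.005 0.032 [ 89 113  67]
w3 (358, 260) 2987 [ 442.9 -156. ] [ 55.2 110.6] 89.9 z0.022 0.025 [ 55  87 112]
w3 (313, 306) 338 [509.9 -78.5] [31.1 33.7] 88.7 z0.007 0.031 [ 69 123 155]
```

```bash
python3 - <<'E'
from h import *
b=dict(np.load('w2.npz'));d=dict(np.load('w3.npz'));a=dict(np.load('w1.npz'))
def st(s,c,lo,hi,rad=.04):
    w=cloud(s); k=(np.hypot(w[...,0]-c[0],w[...,1]-c[1])<rad)&(w[...,2]>lo)&(w[...,2]<hi)
    k[315:]=False
    p=(w[k][:,:2]*1000).astype(np.float32); return p
for n,s in(('w1',a),('w2',b)):
    for lo,hi in((.003,.0095),(.02,.04)):
        p=st(s,(.437,-.003),lo,hi); R=cv2.minAreaRect(p); print('hook',n,lo,len(p),np.round(cv2.minEnclosingCircle(p)[0],1),round(cv2.minEnclosingCircle(p)[1],1),np.round(R[0],1),np.round(R[1],1),round(R[2],1),p.mean(0))
for n,s in(('w2',b),('w3',d)):
    for lo,hi in((.003,.019),(.009,.019),(.0155,.02)):
        p=st(s,(.458,-.33),lo,hi)
        if len(p)>3: print('ring',n,lo,len(p),np.round(cv2.minEnclosingCircle(p)[0],1),round(cv2.minEnclosingCircle(p)[1],1),p.mean(0))
c=lambda s,u,v:cv2.resize(s['image'][v-35:v+35,u-35:u+35],(390,390),interpolation=cv2.INTER_CUBIC)
cv2.imwrite('pics/m2.png',np.hstack([c(b,278,270),c(d,352,136)]))
E
```

```text
hook w1 0.003 246 [436.1  -6.2] 17.9 [436.4  -5.4] [31.5 34.9] 67.2 [435.55826    -3.9212828]
hook w1 0.02 167 [440.    1.5] 16.1 [440.2   1.4] [32.2 11.9] 62.5 [440.96866     3.5888872]
hook w2 0.003 508 [434.7  -0.7] 24.3 [436.5  -3.7] [42.9 35.2] 72.5 [436.89688  -10.046496]
hook w2 0.02 299 [440.6   0.9] 15.5 [440.    1.1] [31.  12.3] 61.6 [ 4.4053882e+02 -1.4501214e-02]
ring w2 0.003 1253 [ 460.2 -330. ] 31.4 [ 459.34137 -329.43356]
ring w2 0.009 871 [ 460.2 -330. ] 31.4 [ 459.99393 -328.55634]
ring w2 0.0155 63 [ 460.9 -331.1] 29.8 [ 469.72534 -334.3961 ]
ring w3 0.003 1690 [ 458.6 -331.1] 31.6 [ 457.7283 -331.0686]
ring w3 0.009 1145 [ 458.2 -331.6] 31.5 [ 458.35498 -331.5841 ]
ring w3 0.0155 113 [ 458.8 -332.5] 29.9 [ 466.21326 -339.05942]
```

View pics/m2.png

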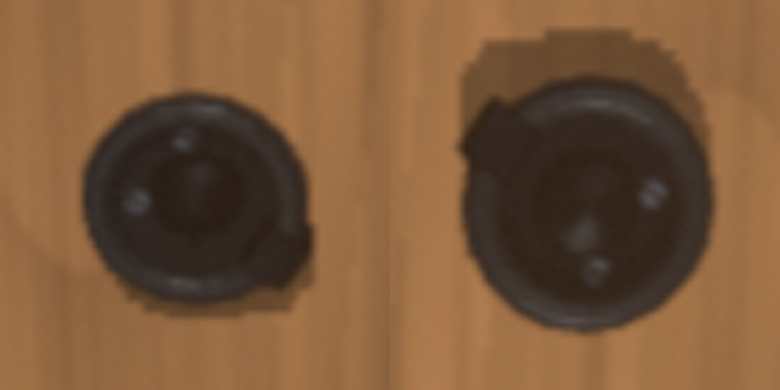

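The crops show the ring's eye at lower right in w2 (282,255) and upper left in w3 (498,140). That makes its +x about −35° in world, so the grip is across 55°. Hook A's stem is at (0.436,−0.0066) with the arm at 62°, and its reach of 0.436 m is less than B's 0.52 m, so A is meant. Next I probe the table by touch at several openings.

```bash
python3 - <<'E'
from h import *
r.reach([.49,.08,.11],[180,0,90])
for g in (.75,.42,.15):
    r.set_gripper(g); 
    t=r.move_straight([.49,.08,.06],velocity=.03,threshold=4); s=r.get_state()
    print(g,s['finger_gap'],t,s['eef_pos'],s['wrist_force'],s['time'])
    r.move_straight([.49,.08,.10],velocity=.15)
E
```

```text
0.75 0.7495772489196948 True [0.48994414 0.07997827 0.06657121] [-0.71927482  0.41765679  5.81141946] 9.35
0.42 0.41734941094926237 True [0.48989257 0.08000992 0.0716361 ] [-0.58625812  0.63966951  6.33162517] 11.025
0.15 0.152426399976545 True [0.48993629 0.07999517 0.0729552 ] [-1.0054869  -0.33888009  6.26841327] 12.6083
```

```bash
cat >> h.py <<'E'
TR={'ply':(.6478,.1535,5.7),'green':(.6586,-.1605,7.2)}
def tray(n,x,y):
    a=np.radians(TR[n][2]); return np.array([TR[n][0]+x*np.cos(a)-y*np.sin(a),TR[n][1]+x*np.sin(a)+y*np.cos(a)])
def tipz(g): return .0731-.0118*g*g
def yaw(p,phi):
    c=[(phi+90+180)%360-180,(phi-90+180)%360-180]; best=None
    for y in c:
        q=r.ik(p,[180,0,y])
        if q is not None and (best is None or abs(q[5])<best[0]): best=(abs(q[5]),y)
    return best[1]
def pick(xy,phi,width,up,g_open,zc=.14):
    p=np.array([*xy,zc]); y=yaw(p,phi); r.reach(p,[180,0,y]); r.set_gripper(g_open)
    z=tipz(width/.085)+up
    r.move_straight([*xy,z+.02],velocity=.2); hit=r.move_straight([*xy,z],velocity=.05,threshold=8)
    f0=r.get_state()['wrist_force'][2]
    r.set_gripper(0.); s=r.get_state(); print('grip gap mm',s['finger_gap']*85,'F',s['grasp_force'],'z',s['eef_pos'][2]-z,'hit',hit)
    r.move_straight([*xy,zc],velocity=.15); s=r.get_state()
    print(' lifted gap',s['finger_gap']*85,'F',s['grasp_force'],'dFz',s['wrist_force'][2]-f0,'t',s['time']); return z
def place(xy,phi,z,g_rel,zc=.14,slow=.04):
    p=np.array([*xy,zc]); y=yaw(p,phi); r.reach(p,[180,0,y])
    zt=z+.005
    r.move_straight([*xy,zt+.03],velocity=.15)
    hit=r.move_straight([*xy,zt-.003],velocity=slow,threshold=4)
    s=r.get_state(); print(' down hit',hit,'z err',s['eef_pos'][2]-zt,s['wrist_force'])
    r.set_gripper(g_rel); r.move_straight([*xy,zc],velocity=.15); print(' t',r.get_state()['time'])
E
python3 - <<'E'
from h import *
z=pick((.4365,.1657),40.8,.030,.0022,.55)
place(tray('ply',0,0),5.7,z,.48)
snap('wrist','w5.png'); snap('side','s5.png')
E
```

```text
grip gap mm 26.749151238470187 F 58.97291108965874 z 0.0004753699132789141 hit False
 lifted gap 27.110039717314187 F 59.147208631038666 dFz -2.0259795303678763 t 15.775
 down hit True z err 0.0005724164942944032 [-0.04597158  0.06761288  4.58597449]
 t 18.525
```

View pics/s5.png

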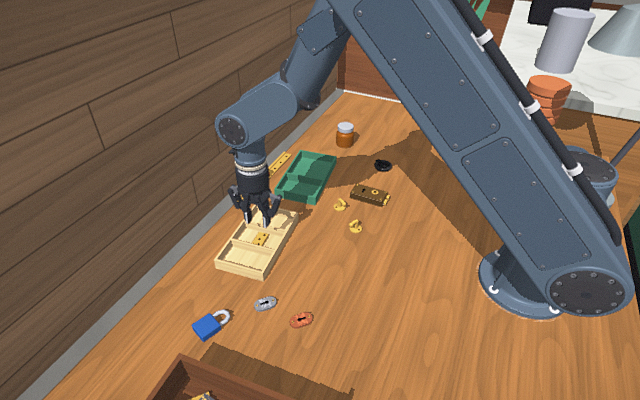

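The side view shows the hinge lying in the middle compartment at (260,239). Next are the escutcheon and the hook.

```bash
python3 - <<'E'
from h import *
z=pick((.4402,.3250),137.1,.030,.0020,.55)
place(tray('ply',0,.077),5.7,z,.48)
z=pick((.4358,-.0068),152,.012,.0095,.45)
place(tray('ply',0,-.077),5.7,z,.4)
r.reach([.62,.10,.40],[180,0,90]); s=snap('wrist','w6.png')
w=cloud(s); print([r_ for r_ in np.round(tray('ply',0,-.077),3)])
E
```

```text
grip gap mm 27.77315816698064 F 59.56916771829128 z 0.0004913276499001196 hit False
 lifted gap 27.786522970032166 F 59.16819602251053 dFz -1.1256662685048053 t 21.8
 down hit True z err 0.0004997568911953715 [-0.90009932  0.3619665   4.26222626]
 t 24.725
grip gap mm 9.258200450457144 F 58.53358447551727 z 0.000329139474473758 hit False
 lifted gap 9.422144108908224 F 58.48080039024353 dFz -1.0163691727080233 t 27.925
 down hit True z err 0.00039050009535673835 [-0.31412727 -0.03862109  4.12216117]
 t 30.7167
[np.float64(0.655), np.float64(0.077)]
```

View pics/w6.png

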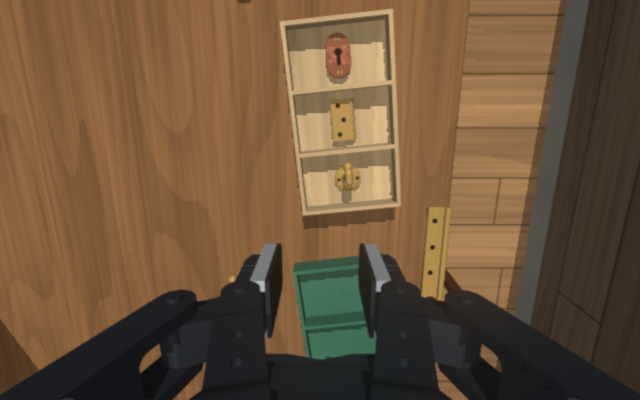

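The wrist view shows the escutcheon (338,55), hinge (343,120) and hook (348,180), each flat in its own compartment. Next come the lock and the ring.

```bash
python3 - <<'E'
from h import *
z=pick((.4480,-.1555),90.,.054,.004,.92)
place(tray('green',0,-.0445),7.2,z,.72,slow=.03)
z=pick((.4575,-.3300),55.,.060,.003,.97)
place(tray('green',0,.070),7.2,z,.78)
r.reach([.62,-.21,.40],[180,0,90]); s=snap('wrist','w7.png')
E
```

```text
grip gap mm 52.60252741758745 F 64.9853503704071 z 0.00047242798734822844 hit False
 lifted gap 52.782540118437886 F 64.16717648506165 dFz -6.34011467455915 t 35.675
 down hit True z err 0.0005396647389214054 [-1.06427725  0.07461162  6.40524015]
 t 39.1917
grip gap mm 56.63553948889764 F 62.494617104530334 z 0.0009346212871258058 hit False
 lifted gap 56.363990166259114 F 64.1189425053517 dFz -2.7233832115989465 t 43.1833
 down hit True z err 0.0010056856168278588 [-1.36855287 -0.53747497  4.29418918]
 t 46.6833
```

View pics/w7.png

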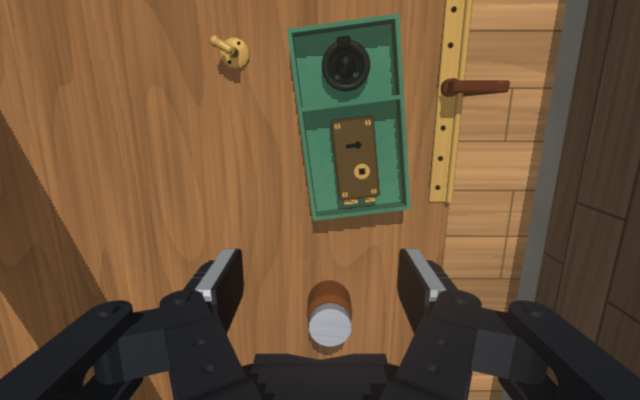

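The ring lies in the small compartment (346,65) and the lock in the large one (355,155), and the jar has not moved. One height check before handing in.

```bash
python3 - <<'E'
from h import *
s=dict(np.load('last_wrist.npz')); w=cloud(s)
def chk(n,w,t,x,y,rad,lo):
    c=tray(t,x,y); k=(np.hypot(w[...,0]-c[0],w[...,1]-c[1])<rad)&(w[...,2]>lo)
    p=w[k]; A=np.c_[p[:,:2],np.ones(len(p))]; f=np.linalg.lstsq(A,p[:,2],rcond=None)[0]
    print(n,'z',np.median(p[:,2]).round(4),'tilt',np.degrees(np.hypot(*f[:2])).round(1),'c',p[:,:2].mean(0).round(3)-c.round(3))
chk('lock',w,'green',0,-.0445,.026,.018); chk('ring',w,'green',0,.07,.035,.0155)
r.reach([.62,.10,.40],[180,0,90]); w=cloud(snap('wrist'))
chk('hinge',w,'ply',0,0,.02,.009); chk('esc',w,'ply',0,.077,.025,.009); chk('hookrose+arm',w,'ply',0,-.077,.03,.009)
print(r.hand_in())
E
```

```text
lock z 0.3881 tilt 137.9 c [0.002 0.004]
ring z 0.0189 tilt 1.1 c [-0.001  0.002]
hinge z 0.0137 tilt 1.3 c [-0.001  0.   ]
esc z 0.0128 tilt 0.1 c [0. 0.]
hookrose+arm z 0.3866 tilt 613.6 c [0.01  0.018]
the job is handed in; nothing more can be done
None
```

The job is handed in: all five parts are in their assigned compartments and looked flat in the camera images. The final height check agreed for the ring, hinge and escutcheon, but gave no usable reading for the lock and hook. The padlock and jar were never approached, and the clock last read 46.7 s of the 128 s allowed.

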